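# Back off the ratchet clamp

## Task

The battery-cell clamp with the toothed ratchet wheel is to be opened for the next cell. Lift its pawl clear of the teeth and fold it right back until it stays there by itself, then turn the wheel backward (counterclockwise seen from above) by its crank pin until the jaw is fully open at its stop. Leave the pawl folded back.

Things in the scene. Friction and masses are not known exactly. Their poses are not given: they have to be found in the camera images.
- clamp: Fixed ratchet clamp: aluminium base 110 x 360 x 12 mm, flat steel wheel 136 mm across with 18 saw teeth upright on its rim (tops 70 mm up), dark steel pawl on the -y side, jaws 64 mm high on the +y side. Origin on the bench under the wheel's vertical axis, z up. The pawl's hinge runs along x through (0, -115, 78) mm. The pawl in the teeth stops the wheel turning backward.
- pawl_bar (a point): Middle of the free part of the pawl's lifting bar: round steel, 10 mm thick, along the clamp's x axis, sticking out 36 mm towards clamp -x from the pawl's 14 mm wide upright tab (this point is 19 mm from the tab). Pawl down: at about (-26, -73, 116) mm in the clamp's frame, 45 mm above the teeth. It circles the hinge at 57 mm radius; a push of 2 N moves it.
- pawl (a joint): Angle of the pawl, rad: 0 with its nose fully down between two teeth (up to 0.2 when on a tooth), growing as the bar swings up and away from the wheel (towards clamp -y); stop at 2.1. It swings freely: let go below about 0.9 it falls back into the teeth, beyond about 1.5 it falls over to its stop and stays.
- crank_pin (a point): Middle of the grip of the crank pin: an upright black round pin, 14 mm thick, that stands on the wheel 45 mm from the axis; this point is 100 mm above the bench and 18 mm below the pin's top. The wheel's hub beside it is 75 mm high.
- wheel (a joint): Angle of the wheel, rad, growing as it turns backward, counterclockwise from above; 0 to 0.5 at the start. Jaw opens 12 mm per rad; stop, jaw fully open, at 2.0. The direction axis-to-pin is at (joint - 0.524) rad from the clamp's x axis. It stays where left; about 3 N at the pin turns it once the pawl is clear.

How it is judged:
On the way, in this order (a step that is already met when the one before it is completed fails the run):
1. the pawl is lifted clear and folded back while the wheel is still tight (value of joint pawl above 1.6 rad and value of joint wheel below 1 rad), for 0.2 s.
2. the wheel is turned backward to its stop with the pawl clear (value of joint wheel above 1.8 rad and value of joint pawl above 1.6 rad), for 0.2 s.
At the end, for the whole second after the job is handed in: The wheel rests within 0.2 rad (11 degrees) of its fully open stop at 2.0 rad (joint above 1.8) and the pawl is still folded back (joint above 1.6) (all of step 2 and velocity of joint wheel between -0.05 and 0.05 rad/s); the robot touches nothing.
It also fails if it takes over 48 s, if anything falls off the work surface, if the arm or the gripper's body presses on something with over 40 N, if the wrist force passes 120 N, or if a joint passes its speed limit or range.

## Robot

A 6-joint arm with a two-finger parallel gripper is mounted at the origin on the work surface. World frame = base frame: x ahead of the robot, y to its left, z up, the work surface at z = 0. Lengths are in m, angles in rad, forces in N, time in s.
With the tool pointing down it reaches from about 0.325 to 0.75 m from the base axis. Payload 7.6 kg.
Tool frame: the origin (TCP) lies at the very end of the fingers, on their centre line; the grasp point (between the pads) lies 19 mm behind it; z points along the fingers, y is the line along which they close (so a half turn about z gives the same grasp; the last joint's range is limited). The gripper opens to 85 mm and grips with 20 to 120 N. Pads are 22 mm wide; open, the fingers measure 114 mm over their backs; the gripper's body (76 mm by 85 mm) begins 54 mm behind the grasp point. The pads swing forward as they close: fully open they stand 13 mm farther back than shut.
Start: joints at [1.225, 0.052, 1.401, -0, 1.689, -0.07], TCP at [0.143, 0.505, 0.231] pointing down, gripper open.
Joint ranges: [-2.9, 2.9], [-0.91, 2.17], [0.12, 2.37], [-1.06, 4.2], [0.26, 2.73], [-2.93, 2.93]. Speed limits (rad/s): [2.57, 2.57, 3.01, 3.14, 3.14, 3.14].

## Interface

Orientations are given as a unit quaternion [w, x, y, z].
In Python, from plant import get_state, camera, camera_info, sign_off, trace, mark_of gives the robot as it stands.
- The arm moves only by the tool arm_command, never from a script. Its argument "series" is a list of rows, each an object with "delta_pos": the shift along the tool's x, y, z as a fraction of full scale, a list of three; "rotation": the turn, a rotation vector about the tool's x, y, z as a fraction of full scale, a list of three. In form: [{"delta_pos": [tx, ty, tz], "rotation": [rx, ry, rz]}, ...]. A call has 1 to 12 rows; each row shifts and turns the commanded pose from where the row before left it, along the tool's axes as they then stand; what a row does not reach is not made up. Full scale, the value 1, is 0.025 m for a shift and 5 degrees for a turn. A row lasts 1/12 s, in which the tool goes at most 41.7 mm and 7.16 degrees, less where a joint would pass 70% of its speed; a pose out of reach is approached as far as the arm can. A call with a number of a shift or a turn outside -1 to 1 is refused whole. A call with a gripper value outside its range is refused whole. "gripper" is the opening, from 0 (shut) to 1 (fully open), set as the call begins (left out, the last holds). The fingers move at their own pace and stop on an object; "squeeze" is the grip in N (left out, the last holds). Time passes only in rows, so rows that do not move let the fingers close. It gives the time, the measured TCP pose, the force, the opening and the grip force at its end, in the units of the state.
- get_state(): the state, without advancing time (a new reading comes with each control period).
- camera(name): name is "side" or "top"; returns (picture, depth): 384x512x3 uint8, red, green, blue; 384x512 float32, m along the optical axis (not along the pixel's ray), 0 where there is no reading.
- camera_info(name): a dict with "intrinsics" (3x3 intrinsics, pixels), "xyz" and "rotation" of the camera in the world. Camera axes: x right, y up, looking along -z (the intrinsics and any distortion apply to the point x, -y, -z); pixel columns grow to the right and rows downward; lengths in m; the calibration is good to about 2 mm. A picture is of the moment at which its call begins. camera_info takes no time and is no camera call.
- sign_off(): hands the job in; it is judged then, once.
Trained networks look in the newest picture that a camera, given by its name, has taken for a name from the list of things; names that differ only in an ending like _2 or _b are one class to them, and where a whole thing is asked for, a point or a joint stands for the part that bears it (a point fixed in the world has none). Each returns a list of dicts, best first, with "confidence" (0 to 1); they miss things now and then, are a little off and sometimes report something else, mostly with a low value. They report only what shows in the picture. A call takes as long as a camera call.
- trace(camera, name): "region" (384x512 bool, what is visible of it).
- mark_of(camera, name): "position" ([x, y, z] in m, in world coordinates, good to about 4 mm: a listed point, or the origin of a listed thing).
The state is a dict: "t": time; "qpos": joint angles; "joint_vel": joint speeds; "tau": joint torques, N m; "position": TCP position; "orientation": TCP orientation; "ft_force": force on the tool from outside, world axes, zero at the start; "ft_torque": the same for the moment, N m; "width": finger opening in m; "grip_force": force on a finger pad.
Only numpy, scipy, OpenCV 4.12 (cv2) and the standard library are available. Lean on these libraries where they do the work, as an engineer would, in place of code of your own. Each camera call takes 0.05 s, during which the arm holds its last target. There are 200 camera calls.

## Working session

There is one attempt and no reset: what is moved stays moved. The work goes in short steps, Python scripts to look and compute and a tool call to move; the robot and the scene stay as the last step left them, time stands still between calls to the robot, and variables do not carry over. Pictures are saved under pics/ and viewed, at most 10 in all, crops included, and the job is handed in when it is done.

Besides the shell and the picture viewer there is one more tool, called after "Call:" by a JSON object that holds its "op" and its "data", one argument or row to a line. arm_command: Moves the arm, as the interface text tells. Shift numbers are shares of 0.025 m and turn numbers shares of 5 degrees, none past 1 either way. Its arguments: {"type":"object","properties":{"series":{"type":"array","items":{"type":"object","properties":{"delta_pos":{"type":"array","items":{"type":"number","minimum":-1,"maximum":1}},"rotation":{"type":"array","items":{"type":"number","minimum":-1,"maximum":1}}}}},"gripper":{"type":"number"},"squeeze":{"type":"number"}},"required":["series"]}

```bash
mkdir -p pics; python3 - <<'E'
from plant import *
import cv2,numpy as np
s=get_state();print(s['t'],s['position'],s['orientation'])
ims=[]
for c in("side","top"):
    p,d=camera(c);i=camera_info(c);print(c,i['xyz'])
    ims.append(p[:,:,::-1])
    for n in("clamp","pawl_bar","crank_pin"):
        print(n,[(np.round(r['position'],4),round(r['confidence'],2)) for r in mark_of(c,n)[:3]])
    cv2.imwrite(f"pics/{c}.png",p[:,:,::-1])
cv2.imwrite("pics/both.png",cv2.resize(np.vstack(ims),(400*1,600)))
E
```

```text
0.0 [0.14285308 0.50487756 0.2304651 ] [-1.51788252e-04  1.37470947e-01  9.90505479e-01 -7.81610120e-04]
side [ 0.36769622 -0.51915035  0.47763645]
clamp [(array([0.5976, 0.0677, 0.    ]), 0.88)]
pawl_bar [(array([ 0.5545, -0.0108,  0.1196]), 0.89)]
crank_pin [(array([0.6399, 0.0437, 0.0982]), 0.56)]
top [ 0.45168432 -0.00888868  0.72899448]
clamp [(array([0.5987, 0.0626, 0.    ]), 0.84)]
pawl_bar [(array([ 0.557 , -0.0147,  0.12  ]), 0.87)]
crank_pin [(array([0.6359, 0.0475, 0.0991]), 0.56)]
```

View pics/side.png

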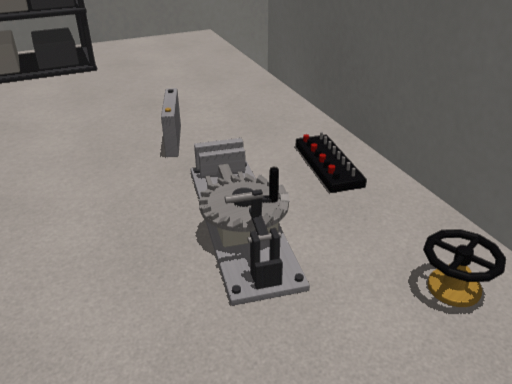

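View pics/top.png

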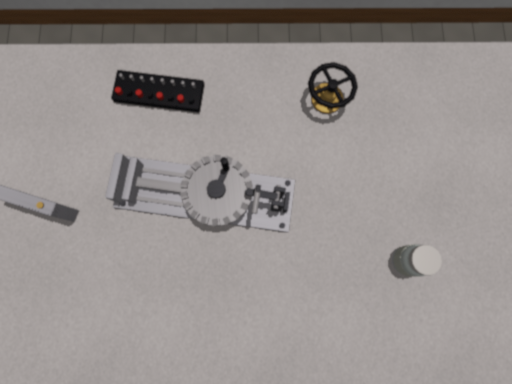

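The side view shows the pawl bar at about (240,197), pointing left, with the crank pin at (274,185). The top view shows the wheel centre at (216,190) and the pin at (225,165). The clamp's long axis is turned slightly, and the detections agree with this. Next I'll fit the yaw.

```bash
cat > h.py <<'E'
from plant import *
import numpy as np,cv2
def cloud(c,d):
    i=camera_info(c);K=np.array(i['intrinsics']);R=np.array(i['rotation']).reshape(3,3)
    v,u=np.mgrid[:384,:512]
    P=np.stack([(u-K[0,2])/K[0,0]*d,-(v-K[1,2])/K[1,1]*d,-d],-1)
    return P@R.T+i['xyz']
E
python3 - <<'E'
from h import *
p,d=camera("top");P=cloud("top",d)
m=trace("top","clamp")[0]['region']&(d>0)
Q=P[m];print(m.sum(),np.percentile(Q[:,2],[1,20,50,80,99]))
b=Q[(Q[:,2]>.004)&(Q[:,2]<.09)]
r=cv2.minAreaRect((b[:,:2]*1000).astype(np.float32));print('rect',r)
w=Q[(Q[:,2]>.045)&(Q[:,2]<.08)&(np.linalg.norm(Q[:,:2]-[.598,.065],axis=1)<.085)]
print('wheel circle',cv2.minEnclosingCircle((w[:,:2]*1000).astype(np.float32)))
for z in(.08,.1,.105):
    t=Q[Q[:,2]>z];
    pin=t[np.linalg.norm(t[:,:2]-[.638,.046],axis=1)<.02];bar=t[np.linalg.norm(t[:,:2]-[.557,-.013],axis=1)<.03]
    print(z,len(pin),pin.mean(0),np.median(pin,0),len(bar),bar.min(0),bar.max(0),bar.mean(0))
print(get_state()['qpos'])
E
```

```text
Traceback (most recent call last):
  File "h.py", line 4, in cloud
    i=camera_info(c);K=np.array(i['intrinsics']);R=np.array(i['rotation']).reshape(3,3)
                                                   ~~~~~~~~~~~~~~~~~~~~~~~~~~~~~~~^^^^^
ValueError: cannot reshape array of size 4 into shape (3,3)
```

Rotation is a quaternion (w,x,y,z).

```bash
sed -i "s/R=np.array(i\['rotation'\]).reshape(3,3)/R=Rotation.from_quat(np.roll(i['rotation'],-1)).as_matrix()/; 1i from scipy.spatial.transform import Rotation" h.py
python3 - <<'E'
from h import *
p,d=camera("top");P=cloud("top",d)
m=trace("top","clamp")[0]['region']&(d>0)
Q=P[m];print(m.sum(),np.percentile(Q[:,2],[1,20,50,80,99]))
b=Q[(Q[:,2]>.004)&(Q[:,2]<.09)]
r=cv2.minAreaRect((b[:,:2]*1000).astype(np.float32));print('rect',r)
w=Q[(Q[:,2]>.045)&(Q[:,2]<.08)&(np.linalg.norm(Q[:,:2]-[.598,.065],axis=1)<.085)]
print('wheel circle',cv2.minEnclosingCircle((w[:,:2]*1000).astype(np.float32)))
for z in(.08,.1,.105):
    t=Q[Q[:,2]>z]
    pin=t[np.linalg.norm(t[:,:2]-[.638,.046],axis=1)<.02];bar=t[np.linalg.norm(t[:,:2]-[.557,-.013],axis=1)<.03]
    print(z,len(pin),len(bar),*[np.round(x,4) for x in (pin.mean(0),bar.min(0),bar.max(0),bar.mean(0))])
E
```

```text
10230 [0.00939732 0.01223413 0.05791694 0.06388544 0.12508575]
rect ((600.9534301757812, 88.02088928222656), (356.9500732421875, 133.17431640625), 79.40817260742188)
wheel circle ((596.2235107421875, 60.6391716003418), 68.95228576660156)
0.08 87 224 [0.6344 0.0418 0.109 ] [ 0.5412 -0.0363  0.0801] [0.5858 0.0039 0.1305] [ 0.5685 -0.0144  0.114 ]
0.1 64 159 [0.6353 0.0419 0.1154] [ 0.5412 -0.0211  0.1051] [ 0.5858 -0.0069  0.1305] [ 0.5639 -0.0137  0.1251]
0.105 60 159 [0.6355 0.0422 0.1162] [ 0.5412 -0.0211  0.1051] [ 0.5858 -0.0069  0.1305] [ 0.5639 -0.0137  0.1251]
```

Call:
{"op": "arm_command", "data": {
  "series": [
    {"rotation": [0,0,-0.73]},
    {"rotation": [0,0,-0.73]},
    {"delta_pos": [-0.8,-0.7,0]},
    {"delta_pos": [-0.8,-0.7,0]},
    {"delta_pos": [-0.8,-0.7,0]},
    {"delta_pos": [-0.8,-0.7,0]},
    {"delta_pos": [-0.8,-0.7,0]},
    {"delta_pos": [-0.8,-0.7,0]},
    {"delta_pos": [-0.8,-0.7,0]},
    {"delta_pos": [-0.8,-0.7,0]},
    {"delta_pos": [-0.8,-0.7,0]},
    {"delta_pos": [-0.8,-0.7,0]}
  ],
  "gripper": 0
}}

```text
invalid input
```

Call:
{"op": "arm_command", "data": {
  "series": [
    {"delta_pos": [-0.8,-0.7,0]},
    {"delta_pos": [-0.8,-0.7,0]},
    {"delta_pos": [-0.8,-0.7,0]},
    {"delta_pos": [-0.8,-0.7,0]},
    {"delta_pos": [-0.8,-0.7,0]},
    {"delta_pos": [-0.8,-0.7,0]},
    {"delta_pos": [-0.8,-0.7,0]},
    {"delta_pos": [-0.8,-0.7,0]},
    {"delta_pos": [-0.8,-0.7,0]},
    {"delta_pos": [-0.8,-0.7,0]},
    {},
    {}
  ]
}}

```text
invalid input
```

Both calls were refused. Probably every row needs both fields.

Call:
{"op": "arm_command", "data": {
  "series": [
    {"delta_pos": [0,0,0],"rotation": [0,0,-0.73]},
    {"delta_pos": [0,0,0],"rotation": [0,0,-0.73]},
    {"delta_pos": [-0.8,-0.7,0],"rotation": [0,0,0]},
    {"delta_pos": [-0.8,-0.7,0],"rotation": [0,0,0]},
    {"delta_pos": [-0.8,-0.7,0],"rotation": [0,0,0]},
    {"delta_pos": [-0.8,-0.7,0],"rotation": [0,0,0]},
    {"delta_pos": [-0.8,-0.7,0],"rotation": [0,0,0]},
    {"delta_pos": [-0.8,-0.7,0],"rotation": [0,0,0]},
    {"delta_pos": [-0.8,-0.7,0],"rotation": [0,0,0]},
    {"delta_pos": [-0.8,-0.7,0],"rotation": [0,0,0]},
    {"delta_pos": [-0.8,-0.7,0],"rotation": [0,0,0]},
    {"delta_pos": [-0.8,-0.7,0],"rotation": [0,0,0]}
  ],
  "gripper": 0
}}

```text
t: 1.55
position: [0.3155, 0.3015, 0.2315]
orientation: [0.0, 0.074, 0.997, 0.0]
ft_force: [-0.1, 0.0, 0.8]
width: 0.0
grip_force: 0.0
```

Call:
{"op": "arm_command", "data": {
  "series": [
    {"delta_pos": [-0.8,-0.7,0],"rotation": [0,0,0]},
    {"delta_pos": [-0.8,-0.7,0],"rotation": [0,0,0]},
    {"delta_pos": [-0.8,-0.7,0],"rotation": [0,0,0]},
    {"delta_pos": [-0.8,-0.7,0],"rotation": [0,0,0]},
    {"delta_pos": [-0.8,-0.7,0],"rotation": [0,0,0]},
    {"delta_pos": [-0.8,-0.7,0],"rotation": [0,0,0]},
    {"delta_pos": [-0.8,-0.7,0],"rotation": [0,0,0]},
    {"delta_pos": [-0.8,-0.7,0],"rotation": [0,0,0]},
    {"delta_pos": [-0.8,-0.7,0],"rotation": [0,0,0]},
    {"delta_pos": [-0.8,-0.7,0],"rotation": [0,0,0]},
    {"delta_pos": [0,0,0],"rotation": [0,0,0]},
    {"delta_pos": [0,0,0],"rotation": [0,0,0]}
  ]
}}

```text
t: 2.55
position: [0.4871, 0.0991, 0.231]
orientation: [-0.0, 0.075, 0.997, 0.0]
ft_force: [-0.1, 0.1, 0.1]
width: -0.0002
grip_force: 0.0
```

Call:
{"op": "arm_command", "data": {
  "series": [
    {"delta_pos": [-0.85,-0.67,0],"rotation": [0,0,0]},
    {"delta_pos": [-0.85,-0.67,0],"rotation": [0,0,0]},
    {"delta_pos": [-0.85,-0.67,0],"rotation": [0,0,0]},
    {"delta_pos": [-0.85,-0.67,0],"rotation": [0,0,0]},
    {"delta_pos": [0,0,0.9],"rotation": [0,0,0]},
    {"delta_pos": [0,0,0.9],"rotation": [0,0,0]},
    {"delta_pos": [0,0,0.9],"rotation": [0,0,0]},
    {"delta_pos": [0,0,0],"rotation": [0,0,0]},
    {"delta_pos": [0,0,0],"rotation": [0,0,0]}
  ]
}}

```text
t: 3.3
position: [0.5601, 0.022, 0.1633]
orientation: [-0.001, 0.074, 0.997, 0.0]
ft_force: [0.2, -0.9, 0.9]
width: -0.0002
grip_force: 0.0
```

```bash
python3 - <<'E'
from h import *
print(get_state()['position'])
p,d=camera("side")
for n in("clamp","pawl_bar","crank_pin"):
    print(n,[(np.round(r['position'],4),round(r['confidence'],2)) for r in mark_of("side",n)[:2]])
cv2.imwrite("pics/s2.png",cv2.resize(p[100:310,150:380,::-1],None,fx=2.6,fy=2.6))
E
```

```text
[0.5601388  0.02199744 0.16327851]
clamp [(array([0.5985, 0.0686, 0.0012]), 0.97)]
pawl_bar [(array([ 0.5592, -0.0122,  0.1199]), 0.85)]
crank_pin [(array([0.6396, 0.0436, 0.0968]), 0.86)]
```

View pics/s2.png

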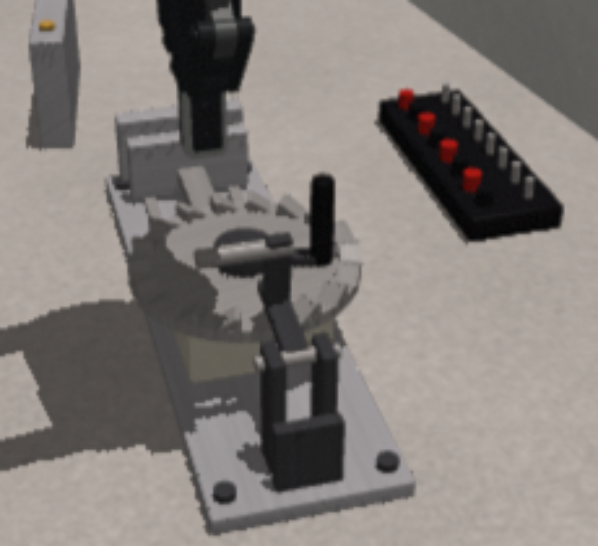

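The closed fingers at crop (205,120) line up with the bar at (200–265,255), left of the tab at (278,260). I'll descend behind the bar and push toward clamp -y.

Call:
{"op": "arm_command", "data": {
  "series": [
    {"delta_pos": [0,0,0.84],"rotation": [0,0,0]},
    {"delta_pos": [0,0,0.84],"rotation": [0,0,0]},
    {"delta_pos": [0,0,0.84],"rotation": [0,0,0]},
    {"delta_pos": [0,0,0],"rotation": [0,0,0]},
    {"delta_pos": [0,-0.4,0],"rotation": [0,0,0]},
    {"delta_pos": [0,-0.4,0],"rotation": [0,0,0]},
    {"delta_pos": [0,-0.4,0],"rotation": [0,0,0]},
    {"delta_pos": [0,-0.4,0],"rotation": [0,0,0]},
    {"delta_pos": [0,0,0],"rotation": [0,0,0]}
  ]
}}

```text
t: 4.25
position: [0.5553, -0.0209, 0.102]
orientation: [0.001, 0.075, 0.997, -0.0]
ft_force: [-0.1, -0.5, -1.5]
width: -0.0002
grip_force: 0.1
```

Call:
{"op": "arm_command", "data": {
  "series": [
    {"delta_pos": [0,-0.4,0],"rotation": [0,0,0]},
    {"delta_pos": [0,-0.4,0],"rotation": [0,0,0]},
    {"delta_pos": [0,-0.4,0],"rotation": [0,0,0]},
    {"delta_pos": [0,-0.4,0],"rotation": [0,0,0]},
    {"delta_pos": [0,-0.4,0],"rotation": [0,0,0]},
    {"delta_pos": [0,-0.4,0],"rotation": [0,0,0]},
    {"delta_pos": [0,0,0],"rotation": [0,0,0]},
    {"delta_pos": [0,0,0],"rotation": [0,0,0]},
    {"delta_pos": [0,0,0],"rotation": [0,0,0]}
  ]
}}

```text
t: 5.0
position: [0.5462, -0.0777, 0.1008]
orientation: [0.0, 0.074, 0.997, 0.0]
ft_force: [-0.2, 0.8, -0.5]
width: -0.0
grip_force: 0.0
```

```bash
python3 - <<'E'
from h import *
print(get_state()['position'])
p,d=camera("side")
for n in("pawl_bar","crank_pin"):
    print(n,[(np.round(r['position'],4),round(r['confidence'],2)) for r in mark_of("side",n)[:2]])
cv2.imwrite("pics/s3.png",cv2.resize(p[100:310,150:380,::-1],None,fx=2.6,fy=2.6))
E
```

```text
[ 0.54624056 -0.07773134  0.10081689]
pawl_bar [(array([ 0.5453, -0.1013,  0.0926]), 0.6)]
crank_pin [(array([0.6366, 0.0468, 0.0998]), 0.7)]
```

View pics/s3.png

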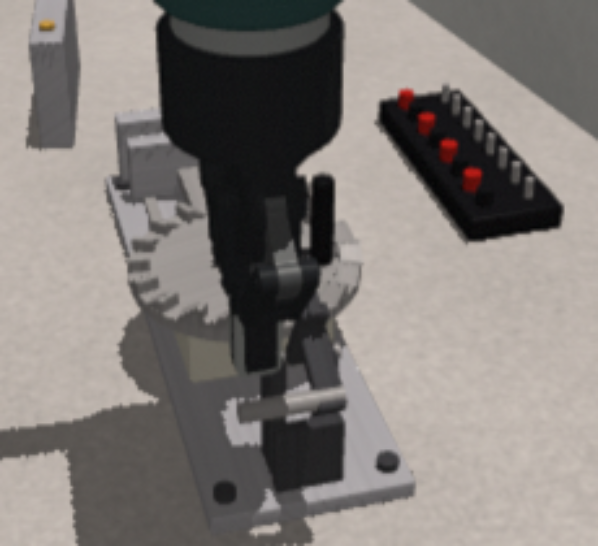

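Crop: the pawl lies folded back on its stop, with the bar at (290,405). The mark gives z = 0.093, and the fingers at (250,350) are clear of it. Next I'll lift and move over the pin.

Call:
{"op": "arm_command", "data": {
  "series": [
    {"delta_pos": [0,0,-1],"rotation": [0,0,0]},
    {"delta_pos": [0,0,-1],"rotation": [0,0,0]},
    {"delta_pos": [0,0,-1],"rotation": [0,0,0]},
    {"delta_pos": [0,0,-1],"rotation": [0,0,0]},
    {"delta_pos": [-0.48,0.9,0],"rotation": [0,0,0]},
    {"delta_pos": [-0.48,0.9,0],"rotation": [0,0,0]},
    {"delta_pos": [-0.48,0.9,0],"rotation": [0,0,0]},
    {"delta_pos": [-0.48,0.9,0],"rotation": [0,0,0]},
    {"delta_pos": [-0.48,0.9,0],"rotation": [0,0,0]},
    {"delta_pos": [-0.48,0.9,0],"rotation": [0,0,0]},
    {"delta_pos": [0,0,0],"rotation": [0,0,0.8]},
    {"delta_pos": [0,0,0],"rotation": [0,0,0.8]}
  ],
  "gripper": 0.4
}}

```text
t: 6.15
position: [0.6377, 0.0469, 0.2]
orientation: [-0.0, 0.144, 0.99, 0.0]
ft_force: [-0.7, -0.2, -0.2]
width: 0.0343
grip_force: 0.0
```

Call:
{"op": "arm_command", "data": {
  "series": [
    {"delta_pos": [0,0,0],"rotation": [0,0,0.85]},
    {"delta_pos": [0,0,0],"rotation": [0,0,0.85]},
    {"delta_pos": [0,0,0.9],"rotation": [0,0,0]},
    {"delta_pos": [0,0,0.9],"rotation": [0,0,0]},
    {"delta_pos": [0,0,0],"rotation": [0,0,0]},
    {"delta_pos": [0,0,0],"rotation": [0,0,0]}
  ]
}}

```text
t: 6.65
position: [0.6366, 0.0454, 0.1546]
orientation: [-0.002, 0.216, 0.976, -0.0]
ft_force: [-0.2, 0.8, 0.5]
width: 0.0343
grip_force: 0.0
```

```bash
python3 - <<'E'
from h import *
s=get_state();print(s['position'],s['orientation'],s['qpos'],s['width'])
p,d=camera("side")
for n in("clamp","pawl_bar","crank_pin"):
    print(n,[(np.round(r['position'],4),round(r['confidence'],2)) for r in mark_of("side",n)[:2]])
cv2.imwrite("pics/s4.png",cv2.resize(p[100:310,150:380,::-1],None,fx=2.6,fy=2.6))
E
```

```text
[0.63659396 0.04538196 0.15457119] [-1.60352009e-03  2.16207643e-01  9.76346035e-01 -3.20819623e-04] [ 1.32695104e-02  4.06950985e-01  1.14234882e+00  1.10341419e-04
  1.59556159e+00 -1.12166655e+00] 0.03426517483031998
clamp [(array([0.5988, 0.0677, 0.0029]), 0.75)]
pawl_bar [(array([ 0.5453, -0.1027,  0.0913]), 0.62)]
crank_pin [(array([0.6392, 0.0444, 0.0982]), 0.92)]
```

View pics/s4.png

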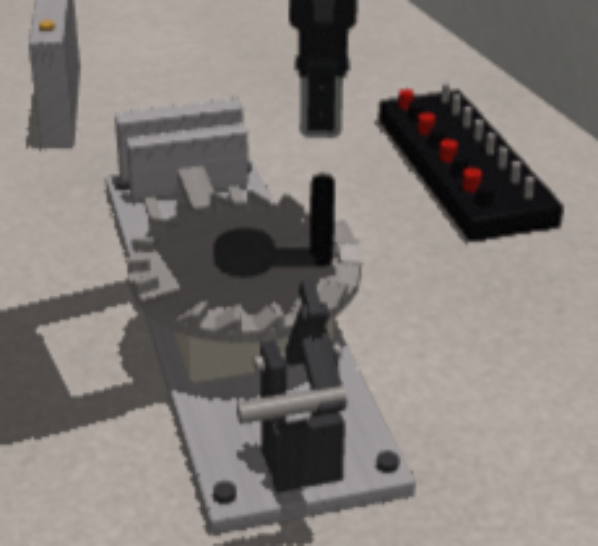

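The open fingers at crop (320,130) are centred above the pin at (322,180), and the pawl is still folded. I'll descend and start turning.

Call:
{"op": "arm_command", "data": {
  "series": [
    {"delta_pos": [0,0,0.88],"rotation": [0,0,0]},
    {"delta_pos": [0,0,0.88],"rotation": [0,0,0]},
    {"delta_pos": [0,0,0.88],"rotation": [0,0,0]},
    {"delta_pos": [0,0,0],"rotation": [0,0,0]},
    {"delta_pos": [0.007,0.157,0],"rotation": [0,0,-0.84]},
    {"delta_pos": [0.009,0.157,0],"rotation": [0,0,-0.84]},
    {"delta_pos": [0.011,0.157,0],"rotation": [0,0,-0.84]},
    {"delta_pos": [0.013,0.156,0],"rotation": [0,0,-0.84]},
    {"delta_pos": [0.016,0.156,0],"rotation": [0,0,-0.84]},
    {"delta_pos": [0.018,0.156,0],"rotation": [0,0,-0.84]}
  ]
}}

```text
t: 7.68
position: [0.642, 0.0673, 0.092]
orientation: [0.001, -0.003, 1.0, -0.001]
ft_force: [-0.4, -4.0, -2.3]
width: 0.0341
grip_force: 1.8
```

Call:
{"op": "arm_command", "data": {
  "series": [
    {"delta_pos": [0.02,0.156,0],"rotation": [0,0,-0.84]},
    {"delta_pos": [0.022,0.155,0],"rotation": [0,0,-0.84]},
    {"delta_pos": [0.024,0.155,0],"rotation": [0,0,-0.84]},
    {"delta_pos": [0.026,0.155,0],"rotation": [0,0,-0.84]},
    {"delta_pos": [0.029,0.154,0],"rotation": [0,0,-0.84]},
    {"delta_pos": [0.03,0.154,0],"rotation": [0,0,-0.84]},
    {"delta_pos": [0,0,0],"rotation": [0,0,0]}
  ]
}}

```text
t: 8.27
position: [0.6342, 0.09, 0.092]
orientation: [0.001, -0.221, 0.975, -0.0]
ft_force: [0.4, -1.2, -0.1]
width: 0.0338
grip_force: 0.3
```

```bash
python3 - <<'E'
from h import *
s=get_state();print(s['position'],s['orientation'],s['qpos'],s['width'])
for c in("side","top"):
    p,d=camera(c)
    for n in("pawl_bar","crank_pin"):
        print(n,[(np.round(r['position'],4),round(r['confidence'],2)) for r in mark_of(c,n)[:2]])
    if c=="side": cv2.imwrite("pics/s5.png",cv2.resize(p[100:310,150:380,::-1],None,fx=2.6,fy=2.6))
E
```

```text
[0.63420405 0.08999255 0.09196933] [ 1.32269684e-03 -2.21123267e-01  9.75244915e-01 -3.27618791e-04] [ 8.34425137e-02  4.52916279e-01  1.20991071e+00 -2.82236660e-04
  1.47605485e+00 -1.93326011e+00] 0.033769028574919265
pawl_bar [(array([ 0.5425, -0.1004,  0.0932]), 0.95)]
crank_pin [(array([0.6385, 0.082 , 0.0986]), 0.69)]
pawl_bar [(array([ 0.5428, -0.1043,  0.0947]), 0.92)]
crank_pin [(array([0.6366, 0.0845, 0.0989]), 0.86)]
```

View pics/s5.png

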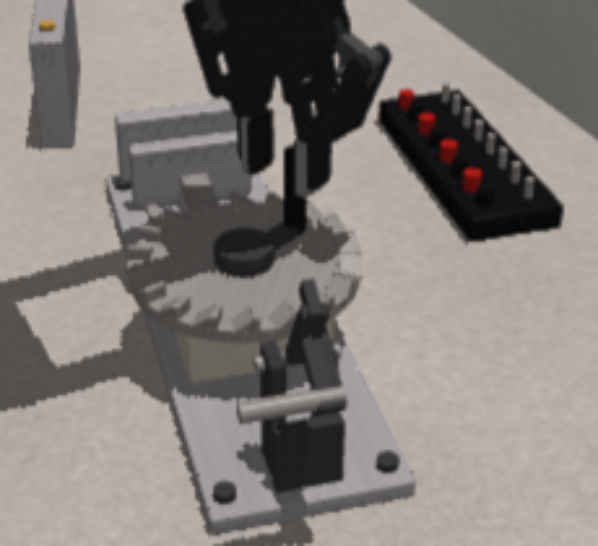

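The pin at crop (295,185) is being carried round by the right finger, and the pawl is still folded. I'll keep turning.

Call:
{"op": "arm_command", "data": {
  "series": [
    {"delta_pos": [0.033,0.153,0],"rotation": [0,0,-0.84]},
    {"delta_pos": [0.035,0.153,0],"rotation": [0,0,-0.84]},
    {"delta_pos": [0.037,0.153,0],"rotation": [0,0,-0.84]},
    {"delta_pos": [0.039,0.152,0],"rotation": [0,0,-0.84]},
    {"delta_pos": [0.041,0.152,0],"rotation": [0,0,-0.84]},
    {"delta_pos": [0.043,0.151,0],"rotation": [0,0,-0.84]},
    {"delta_pos": [0.045,0.15,0],"rotation": [0,0,-0.84]},
    {"delta_pos": [0.047,0.15,0],"rotation": [0,0,-0.84]},
    {"delta_pos": [0.05,0.149,0],"rotation": [0,0,-0.6]},
    {"delta_pos": [0,0,0],"rotation": [0,0,0]}
  ]
}}

```text
t: 9.4
position: [0.6046, 0.1087, 0.0904]
orientation: [0.001, -0.516, 0.857, -0.0]
ft_force: [0.9, 0.1, 0.1]
width: 0.0339
grip_force: 0.3
```

```bash
python3 - <<'E'
from h import *
s=get_state();print(s['position'],s['orientation'],s['qpos'],s['width'],s['ft_force'])
for c in("side","top"):
    p,d=camera(c)
    for n in("pawl_bar","crank_pin"):
        print(n,[(np.round(r['position'],4),round(r['confidence'],2)) for r in mark_of(c,n)[:2]])
E
```

```text
[0.60464426 0.10870626 0.09040393] [ 7.31325673e-04 -5.15615939e-01  8.56819493e-01 -1.59095249e-04] [ 1.17641804e-01  3.84071763e-01  1.30245812e+00  3.14011802e-04
  1.45359876e+00 -2.53664407e+00] 0.03386769932822855 [0.93685778 0.14461427 0.05131047]
pawl_bar [(array([ 0.5456, -0.1012,  0.0949]), 0.82)]
crank_pin [(array([0.6171, 0.1029, 0.0954]), 0.88), (array([ 0.5968,  0.0693, -0.001 ]), 0.57)]
pawl_bar [(array([ 0.5443, -0.1008,  0.0951]), 0.83)]
crank_pin []
```

Call:
{"op": "arm_command", "data": {
  "series": [
    {"delta_pos": [0.02,0.118,0],"rotation": [0,0,-0.4]},
    {"delta_pos": [0.02,0.118,0],"rotation": [0,0,-0.4]},
    {"delta_pos": [0.022,0.118,0],"rotation": [0,0,-0.4]},
    {"delta_pos": [0,0,0],"rotation": [0,0,0]}
  ]
}}

```text
t: 10.03
position: [0.5981, 0.1095, 0.0897]
orientation: [0.002, -0.559, 0.829, -0.003]
ft_force: [14.9, -4.2, -7.2]
width: 0.0341
grip_force: 7.6
```

Call:
{"op": "arm_command", "data": {
  "series": [
    {"delta_pos": [0.02,0.07,0],"rotation": [0,0,0]},
    {"delta_pos": [0,0,0],"rotation": [0,0,0]}
  ]
}}

```text
t: 10.2
position: [0.5979, 0.1095, 0.0897]
orientation: [0.004, -0.558, 0.83, -0.004]
ft_force: [25.0, -4.2, -11.4]
width: 0.0343
grip_force: 12.1
```

It has reached the stop: the force rises and nothing moves. I'll back off to centre on the pin and lift.

Call:
{"op": "arm_command", "data": {
  "series": [
    {"delta_pos": [0,-0.17,0],"rotation": [0,0,0]},
    {"delta_pos": [0,-0.17,0],"rotation": [0,0,0]},
    {"delta_pos": [0,-0.13,0],"rotation": [0,0,0]},
    {"delta_pos": [0,0,0],"rotation": [0,0,0]},
    {"delta_pos": [0,0,0],"rotation": [0,0,0]}
  ]
}}

```text
t: 10.62
position: [0.6048, 0.1067, 0.0896]
orientation: [-0.0, -0.559, 0.829, 0.0]
ft_force: [-0.1, 0.1, -0.1]
width: 0.0342
grip_force: 0.0
```

Call:
{"op": "arm_command", "data": {
  "series": [
    {"delta_pos": [0,0,-0.7],"rotation": [0,0,0]},
    {"delta_pos": [0,0,-0.9],"rotation": [0,0,0]},
    {"delta_pos": [0,0,-0.9],"rotation": [0,0,0]},
    {"delta_pos": [0,0,-0.9],"rotation": [0,0,0]},
    {"delta_pos": [0,0,-0.9],"rotation": [0,0,0]},
    {"delta_pos": [0,0,0],"rotation": [0,0,0]},
    {"delta_pos": [0,0,0],"rotation": [0,0,0]}
  ]
}}

```text
t: 11.2
position: [0.6053, 0.107, 0.1989]
orientation: [0.001, -0.559, 0.829, -0.001]
ft_force: [-0.1, 0.2, -0.7]
width: 0.0342
grip_force: 0.0
```

```bash
python3 - <<'E'
from h import *
s=get_state();print(s['t'],s['position'],s['ft_force'])
for c in("side","top"):
    p,d=camera(c)
    for n in("clamp","pawl_bar","crank_pin"):
        print(n,[(np.round(r['position'],4),round(r['confidence'],2)) for r in mark_of(c,n)[:2]])
    if c=="side": cv2.imwrite("pics/s6.png",cv2.resize(p[100:310,150:380,::-1],None,fx=2.6,fy=2.6))
E
```

```text
11.2 [0.60532311 0.10697761 0.19885804] [-0.08739675  0.21046499 -0.74078287]
clamp [(array([0.5996, 0.0699, 0.0019]), 0.94)]
pawl_bar [(array([ 0.5462, -0.1035,  0.0942]), 0.59)]
crank_pin [(array([0.6094, 0.107 , 0.0988]), 0.7)]
clamp [(array([0.5985, 0.0598, 0.0046]), 0.95)]
pawl_bar [(array([ 0.5442, -0.1036,  0.0961]), 0.6)]
crank_pin [(array([0.6083, 0.1058, 0.0983]), 0.82)]
```

View pics/s6.png

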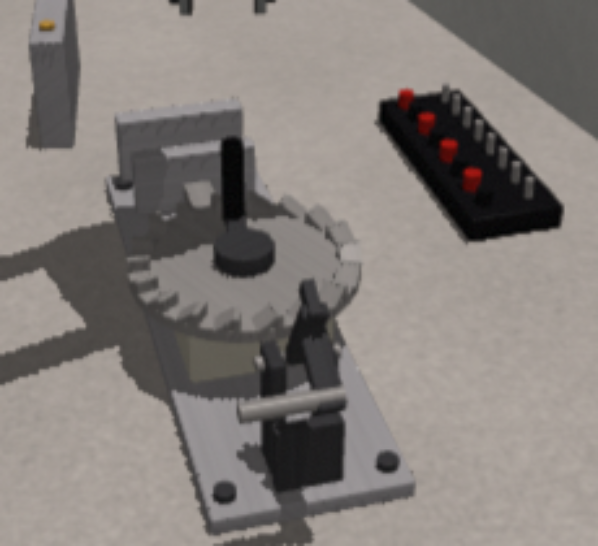

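Crop: the pin is at (232,180) behind the hub, the jaw at (190,165) is open, the pawl is folded with its bar at (290,405), and the gripper is clear at the top. The pin angle (about 75° in world) matches the stop, so I'm handing it in.

```bash
python3 -c "
from plant import *
print(sign_off())"
```

```text
the job is handed in; nothing more can be done
None
```

The job is handed in after about 11 s of robot time: the pawl is folded back on its stop, the wheel is turned to its fully open stop, and the gripper is clear of everything (`sign_off()` gave no verdict).

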